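# Let off the ratchet clamp and free the hard disk

## Robot

A 7-joint arm with a two-finger parallel gripper is mounted at the origin on a cart in front of the work surface, level with it; the furniture and walls round the work are solid. World frame = base frame: x ahead of the robot, y to its left, z up, the work surface at z = 0. Lengths are in mm, angles in rad, forces in N, time in s.
With the tool pointing down it reaches from about 400 to 900 mm from the base axis. Payload 5.5 kg.
Tool frame: the origin (TCP) lies midway between the tips of the shut fingers; the grasp point (between the pads) lies r.grasp_offset behind it (r.grasp_offset is the distance from the TCP to the grasp point, in mm); z points along the fingers, y is the direction in which the jaws open and shut (so a half turn about z gives the same grasp; the last joint's range is limited). The gripper opens to 92 mm and grips with 3 to 60 N. Pads are 19 mm wide; open, the fingers measure 130 mm over their backs; the gripper's body (75 mm by 190 mm) begins 47 mm behind the grasp point.
Start: joints at [-1.086, 0.501, -0.427, 1.55, 0.221, 1.138, -0.21], TCP at [142.952, 634.086, 226.729] pointing down, gripper open.
Joint ranges: [-2.88, 2.88], [-0.31, 2.03], [-1.54, 1.56], [0.2, 2.42], [-1.41, 4.55], [0.19, 2.02], [-2.57, 2.57]. Speed limits (rad/s): [2.57, 2.57, 3.14, 3.14, 3.14, 3.14, 3.14].

## Interface

Orientations are given as a rotation vector (axis times angle).
In Python, from station import r, optics, models gives the robot as it stands.
- The arm moves only by the tool carry_out, never from a script. Its argument "rows" is a list of rows, each an object with "slide": the shift along the world's x, y, z in mm, a list of three; "angular": the turn, a rotation vector about the world's x, y, z in degrees, a list of three. In form: [{"slide": [x, y, z], "angular": [wx, wy, wz]}, ...]. A call has 1 to 12 rows; each row shifts and turns the pose as measured when the row begins; what a row does not reach is not made up. A row lasts 1/8 s, in which the tool goes at most 62.5 mm and 10.7 degrees, less where a joint would pass 70% of its speed; a pose out of reach is approached as far as the arm can. A call is refused whole if a number of a shift passes 62.5 or a number of a turn 10.7, either way. A call with a gripper value outside its range is refused whole. "fingers" is the closure, from 0 (fully open) to 1 (shut), set as the call begins (left out, the last holds). The fingers move at their own pace and stop on an object; "newtons" is the grip in N (left out, the last holds). Time passes only in rows, so rows that do not move let the fingers close. It gives the time, the measured TCP pose, the force and the opening at its end, in the units of the state.
- r.observe(): the state, without advancing time (a new reading comes with each control period).
- optics.snapshot(name): name is "scene" or "top" or "wrist"; returns a dict with "image" (420x560x3 uint8, red, green, blue), "depth" (420x560 float32, mm along the optical axis (not along the pixel's ray), 0 where there is no reading), "camera_matrix" (3x3 intrinsics, pixels), "D" ([k1, k2, p1, p2, k3] as OpenCV has them; the pictures are not rectified), "origin" and "rotation" of the camera in the world. Camera axes: x right, y up, looking along -z (the intrinsics and any distortion apply to the point x, -y, -z); pixel columns grow to the right and rows downward; lengths in mm; the calibration is good to about 2 mm. A picture is of the moment at which its call begins.
- r.job_done(): hands the job in, once; it reports no verdict.
Trained networks look in a picture, given as the dict that the camera call returned (one of the last four; its "shot" number tells which), for a name from the list of things; names that differ only in an ending like _2 or _b are one class to them, and where a whole thing is asked for, a point or a joint stands for the part that bears it (a point fixed in the world has none). Each returns a list of dicts, best first, with "score" (0 to 1); they miss things now and then, are a little off and sometimes report something else, mostly with a low value. They report only what shows in the picture. A call takes as long as a camera call. They do not tell look-alikes from the thing itself.
- models.cut_out(thing, picture): "pixels" (420x560 bool, what is visible of it) and "pixel" ([column, row] in pixels, amid what is visible of it).
- models.landmark_of(thing, picture): "pixel" ([column, row] in pixels: a listed point, or the origin of a listed thing).
The state is a dict: "time": time; "q": joint angles; "joint_velocities": joint speeds; "joint_efforts": joint torques, N m; "ee_pos": TCP position; "eef_rot": TCP orientation; "ft_force": force on the tool from outside, world axes, zero at the start; "ft_torque": the same for the moment, N m; "gripper_width": finger opening in mm.
Only numpy, scipy, OpenCV 4.12 (cv2) and the standard library are available. Lean on these libraries where they do the work, as an engineer would, in place of code of your own. Each camera call takes 0.05 s, during which the arm holds its last target.

## Task

The hard disk's screws are out, so release it from the ratchet bench clamp: flick the pawl lever all the way over to its off side, then wind the crank up a touch to let the pawl spring clear, and ease the crank back under control until it meets its stop and the jaw is fully open. The drum is under spring load, so do not let it spin back on its own; leave the disk lying where it is in the clamp.

Things in the scene. Friction and masses are not known exactly. Their poses are not given: they have to be found in the camera images.
- clamp: Fixed bench clamp, aluminium plate 305 x 150 x 12 mm. Origin on the table under the plate's middle; x runs along it from the crank end to the fixed jaw, y to the left, z up. Near the crank end (x -85 mm) lies a level ratchet wheel, 81 mm across, 16 saw teeth, 32 to 42 mm up; its pinion and rack move the nearer jaw. Jaws 37 mm high.
- drum_axis (a point): Point on the drum's (ratchet wheel's) upright axis, 86 mm above the table, level with the middle of the crank knob.
- crank_grip (a point): Middle of the crank's black knob: an upright handle 24 mm thick, from 66 to 107 mm above the table, spinning freely on its pin. It travels in a level circle of 60 mm radius round drum_axis. The steel crank arm lies just under it (56 to 64 mm up).
- drum (a joint): Drum angle, rad: 0 = clamped, on the pawl. Grows anticlockwise (seen from above) as the jaw opens, to the stop at 1.40 (jaw 25 mm back); a spring drives it that way, 10 N at the knob when clamped, 3 N at the stop. Winding up is negative: -0.10 to -0.15 (6 to 9 mm at the knob, 10 to 15 N) frees the pawl; past -0.2 the jaw pad bottoms. Let go, it spins back at 6 to 10 rad/s; ease it under 4.
- lever_tip (a point): Middle of the pawl lever's upright ribbed thumb piece (22 mm along the lever, 12 mm thick, from 48 to 84 mm above the table), at the right side of the clamp. It swings on a level circle of 55 mm radius round pawl_pin.
- pawl_pin (a point): The upright pin, 72 mm above the table at this point, on which the pawl and its lever turn, at the right of the ratchet wheel.
- pawl_lever (a joint): Pawl lever angle, rad, growing anticlockwise from above. 0 = pawl sprung in to the wheel; 0.60 = stop, pawl sprung off (thumb piece 33 mm farther towards the jaws, along the clamp's +x). Takes 3 to 6 N at the thumb piece; friction keeps it where it is left. The pawl follows by its spring, but stays jammed in its tooth until the drum is wound up a little.
- hard_disk: Bare 2.5 inch disk drive, 70 x 100 x 11 mm, lying flat on the clamp's plate between the jaws, 70 mm across them. Origin at the centre of its underside, 12 mm above the table.
There are look-alikes about, which are no part of the job. Leave any blue or purple look-alike of the hard_disk alone.

How it is judged:
By the outcome, as a careful person would: the job done as asked, in the order asked, and still so for the second after the job is handed in, with the robot touching nothing.
It also fails if it takes over 58 s, if anything falls off the work surface, if the arm or the gripper's body presses on something with over 40 N, if the wrist force passes 120 N, or if a joint passes its speed limit or range.

## Working session

There is one attempt and no reset: what is moved stays moved. The work goes in short steps, Python scripts to look and compute and a tool call to move; the robot and the scene stay as the last step left them, time stands still between calls to the robot, and variables do not carry over. Pictures are saved under pics/ and viewed, and the job is handed in when it is done.

Besides the shell and the picture viewer there is one more tool, called after "Call:" by a JSON object that holds its "fn" and its "kwargs". carry_out: Moves the arm, as the interface text tells. Its arguments: {"type":"object","properties":{"rows":{"type":"array","items":{"type":"object","properties":{"slide":{"type":"array","items":{"type":"number"}},"angular":{"type":"array","items":{"type":"number"}}}}},"fingers":{"type":"number"},"newtons":{"type":"number"}},"required":["rows"]}

```bash
mkdir -p pics; ls; cat > h.py <<'E'
import numpy as np, cv2
from station import r, optics, models
def px2w(s,px,z=None):
    K=np.array(s["camera_matrix"]);D=np.array(s["D"],float)
    u=cv2.undistortPoints(np.array([[px]],float),K,D)[0,0]
    d=np.array([u[0],-u[1],-1.0]);R=np.array(s["rotation"]);o=np.array(s["origin"])
    if R.shape!=(3,3): R=cv2.Rodrigues(R)[0]
    w=R@d
    if z is not None: return o+w*(z-o[2])/w[2]
    return o+w*s["depth"][int(round(px[1])),int(round(px[0]))]
def save(s,n,sc=1,crop=None):
    im=cv2.cvtColor(s["image"],cv2.COLOR_RGB2BGR)
    if crop: im=im[crop[1]:crop[3],crop[0]:crop[2]]
    cv2.imwrite("pics/"+n,cv2.resize(im,None,fx=sc,fy=sc,interpolation=cv2.INTER_CUBIC))
E
python3 - <<'E'
from h import *
print(r.observe(), r.grasp_offset)
Z={'drum_axis':86,'crank_grip':86,'lever_tip':66,'pawl_pin':72,'hard_disk':12,'clamp':0}
for n in ("scene","top"):
    s=optics.snapshot(n); save(s,n+"0.png")
    print(n,s["origin"],np.array(s["rotation"]).round(3).tolist())
    for t in Z:
        for l in models.landmark_of(t,s)[:3]:
            print(t,round(l["score"],2),np.round(l["pixel"],1),px2w(s,l["pixel"],Z[t]).round(1),px2w(s,l["pixel"]).round(1))
E
```

```text
pics
{'time': 0.0, 'q': array([-1.08581564,  0.50184961, -0.42676626,  1.55144087,  0.22078071,
        1.13826355, -0.21030919]), 'joint_velocities': array([ 0.00174483, -0.00102361, -0.0006476 ,  0.00110626, -0.00122488,
        0.00185101,  0.0011115 ]), 'joint_efforts': array([ 8.03229759e-04, -5.66593409e+01, -5.81520259e+00, -2.79109776e+01,
       -6.84272381e-02,  3.09099723e-02,  1.99621313e-04]), 'ee_pos': array([142.87715461, 633.39892008, 225.67882151]), 'eef_rot': array([-3.47604684e-01, -3.12200798e+00,  2.96920615e-03]), 'ft_force': array([-0.4720338 , -0.14399059,  0.50803286]), 'ft_torque': array([0.05320644, 0.04943131, 0.01394944]), 'gripper_width': 91.9006551470997} 18.8
scene [  101.50236751 -1019.26764513   488.58350416] [1.029, -0.342, -0.625]
drum_axis 0.94 [181.  199.4] [ 421.2 -251.3   86. ] [488.3 -90.1   1.5]
crank_grip 0.86 [195.4 194.4] [ 459.3 -250.3   86. ] [ 464.5 -239.3   80.2]
crank_grip 0.15 [181.6 198.6] [ 424.1 -248.4   86. ] [491.4 -87.7   2. ]
lever_tip 0.57 [200.5 230.3] [ 402.6 -372.6   66. ] [ 426.3 -321.8   32.8]
pawl_pin 0.81 [203.4 213.6]
[... 385 characters left out ...]
0612] [0.081, -0.104, -1.552]
drum_axis 0.89 [187.6 268. ] [ 416.7 -266.3   86. ] [ 416.8 -263.9   69.9]
crank_grip 0.56 [169.1 244.9] [ 463.3 -226.7   86. ] [ 462.1 -231.3  110.7]
lever_tip 0.57 [239.6 271.5] [ 411.3 -371.6   66. ] [ 411.3 -372.6   84.8]
lever_tip 0.24 [216.6 258.9] [ 436.6 -323.    66. ] [ 436.8 -322.1   56.2]
pawl_pin 0.85 [214.4 257.5] [ 439.3 -318.9   72. ] [ 439.7 -317.3   55.6]
hard_disk 0.77 [297.3 209.9] [ 549.1 -493.5   12. ] [ 549.1 -493.5   11.7]
hard_disk 0.74 [211.6 195.4] [ 578.1 -302.5   12. ] [ 576.4 -303.9   24.1]
hard_disk 0.74 [376.  279.6] [ 398.4 -667.7   12. ] [ 398.5 -667.1   15.1]
clamp 0.76 [200.5 228.6] [ 504.6 -278.8    0. ] [ 503.8 -280.2   10.6]
```

```bash
python3 - <<'E'
from h import *
s=optics.snapshot("top"); save(s,"top1.png",3,(110,140,310,320))
s=optics.snapshot("scene"); save(s,"scene1.png",3.5,(120,150,340,300))
E
```

```text
(no output)
```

View pics/top0.png

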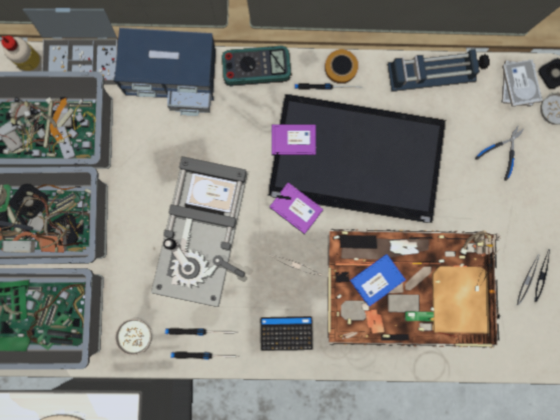

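View pics/scene0.png

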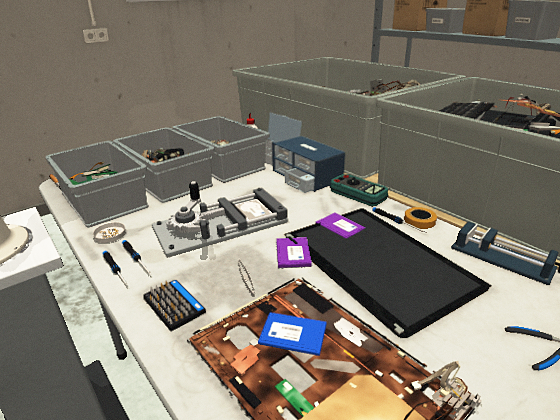

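View pics/top1.png

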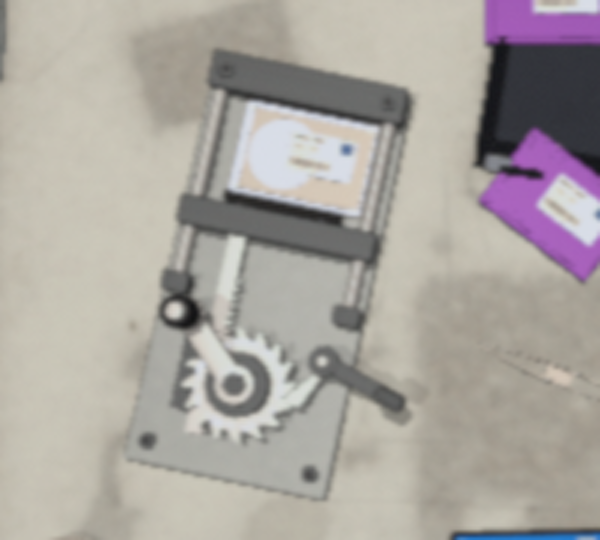

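View pics/scene1.png

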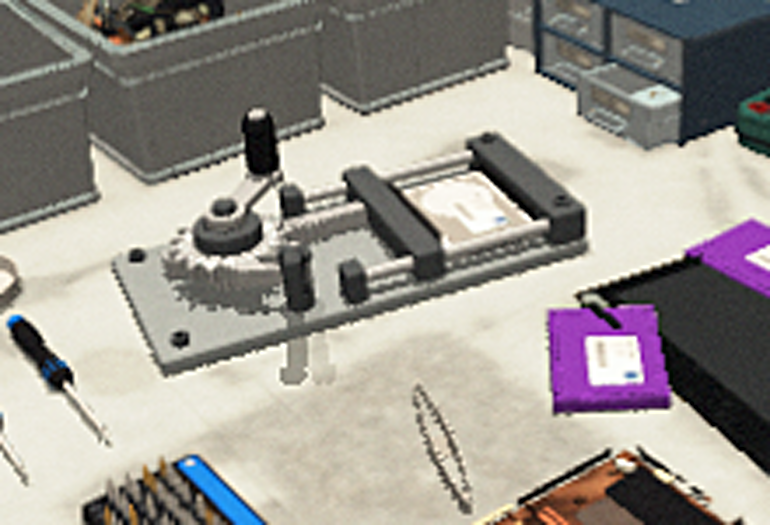

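```bash
python3 - <<'E'
from h import *
print([a for a in dir(r) if a[0]!='_'])
s=optics.snapshot("wrist"); save(s,"wrist0.png")
print(s["origin"])
s=optics.snapshot("top")
K=np.array(s["camera_matrix"]);D=np.array(s["D"],float)
v,u=np.mgrid[0:420:4,0:560:4]
p=cv2.undistortPoints(np.stack([u.ravel(),v.ravel()],1).astype(float)[:,None],K,D)[:,0]
d=np.c_[p[:,0],-p[:,1],-np.ones(len(p))]
R=np.array(s["rotation"]); R=R if R.shape==(3,3) else cv2.Rodrigues(R)[0]
W=np.array(s["origin"])+(d@R.T)*s["depth"][::4,::4].ravel()[:,None]
ok=s["depth"][::4,::4].ravel()>0; W=W[ok]
for x in range(200,900,50):
    print(x,[int(W[(abs(W[:,0]-x)<25)&(abs(W[:,1]-y)<25)][:,2].max(initial=-99)) for y in range(150,-500,-50)])
E
```

```text
['Unreachable', 'grasp_offset', 'job_done', 'observe']
[ 66.61529121 652.52418513 383.95528731]
200 [0, 121, 123, 125, 123, 4, 5, 3, 6, 7, 5, 4, 4]
250 [20, 119, 125, 121, 122, 121, 11, 14, 15, 16, 11, 10, 26]
300 [32, 82, 87, 84, 122, 124, 17, 18, 18, 15, 14, 15, 24]
350 [-99, 79, 78, 80, 121, 124, 5, 21, 15, 21, 15, 4, 6]
400 [50, 123, 123, 125, 124, 122, 5, 38, 71, 57, 85, 54, 3]
450 [45, 123, 122, 123, 123, 122, 4, 110, 107, 59, 52, 3, 6]
500 [71, 81, 93, 93, 58, 122, 5, 38, 58, 38, 39, 6, 4]
550 [78, 85, 82, 73, 122, 123, 7, 42, 38, 39, 36, 4, 14]
600 [63, 123, 123, 123, 124, 122, 3, 10, 32, 33, 40, 2, 16]
650 [47, 121, 124, 122, 124, 122, 4, 2, 42, 40, 41, 4, 13]
700 [56, 58, 67, 78, 121, 123, 5, 6, 4, 6, 4, 3, 16]
750 [57, 64, 66, 57, 122, 123, 3, 24, 37, 35, 7, 5, 13]
800 [120, 123, 121, 123, 123, 121, 98, 97, 98, 98, 5, 5, 13]
850 [89, 116, 23, 12, 33, 96, 96, 96, 97, 95, 39, 46, 38]
```

View pics/wrist0.png

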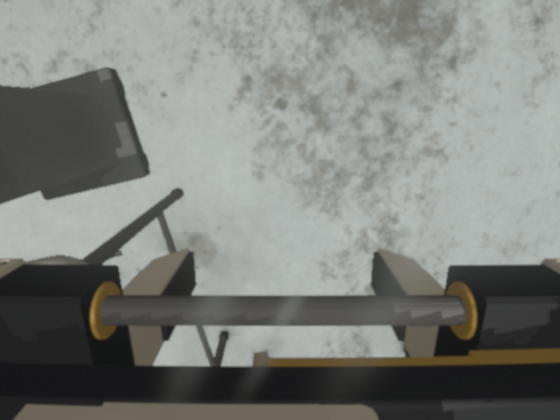

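```bash
python3 - <<'E'
import numpy as np
p0=np.array([143,633.5]);az0=77.3
T=np.array([410,-345.]);
n=19
azT=np.degrees(np.arctan2(T[1],T[0]));rT=np.hypot(*T)
az=np.linspace(az0,azT,n+1);rr=np.interp(np.arange(n+1),[0,4,n-1,n],[650,490,rT-20,rT])
P=np.c_[rr*np.cos(np.radians(az)),rr*np.sin(np.radians(az))]
print(P.round().tolist());print(np.diff(P,axis=0).round(0).tolist(),(np.hypot(*np.diff(P,axis=0).T)).round(),-92.3/n)
E
```

```text
[[143.0, 634.0], [197.0, 577.0], [241.0, 516.0], [275.0, 453.0], [298.0, 389.0], [339.0, 356.0], [377.0, 319.0], [411.0, 277.0], [440.0, 233.0], [464.0, 185.0], [483.0, 134.0], [496.0, 82.0], [504.0, 28.0], [506.0, -27.0], [502.0, -81.0], [492.0, -135.0], [476.0, -188.0], [455.0, -239.0], [428.0, -288.0], [410.0, -345.0]]
[[54.0, -57.0], [44.0, -61.0], [33.0, -63.0], [23.0, -64.0], [41.0, -33.0], [38.0, -37.0], [34.0, -41.0], [29.0, -45.0], [24.0, -48.0], [19.0, -50.0], [13.0, -52.0], [8.0, -54.0], [2.0, -54.0], [-4.0, -55.0], [-10.0, -54.0], [-16.0, -53.0], [-21.0, -51.0], [-27.0, -49.0], [-18.0, -57.0]] [79. 75. 71. 68. 53. 53. 53. 54. 54. 54. 54. 54. 55. 55. 55. 55. 55. 56.
 60.] -4.8578947368421055
```

Call:
{"fn": "carry_out", "kwargs": {"rows": [{"slide": [40, -42, 20], "angular": [0, 0, -4.5]}, {"slide": [40, -45, 20], "angular": [0, 0, -4.5]}, {"slide": [32, -48, 0], "angular": [0, 0, -4.5]}, {"slide": [26, -50, 0], "angular": [0, 0, -4.5]}, {"slide": [26, -50, 0], "angular": [0, 0, -4.5]}, {"slide": [34, -45, 0], "angular": [0, 0, -4.5]}, {"slide": [38, -37, 0], "angular": [0, 0, -4.5]}, {"slide": [34, -41, 0], "angular": [0, 0, -4.5]}, {"slide": [29, -45, 0], "angular": [0, 0, -4.5]}, {"slide": [24, -48, 0], "angular": [0, 0, -4.5]}], "fingers": 1, "newtons": 30}}

```text
time: 2.15
ee_pos: [470.5, 172.8, 269.9]
eef_rot: [1.537, 2.738, 0.015]
ft_force: [0.6, 0.2, 0.5]
gripper_width: 1.2
```

Call:
{"fn": "carry_out", "kwargs": {"rows": [{"slide": [15, -52, 0], "angular": [0, 0, -4.6]}, {"slide": [10, -53, 0], "angular": [0, 0, -4.6]}, {"slide": [6, -54, 0], "angular": [0, 0, -4.6]}, {"slide": [0, -55, 0], "angular": [0, 0, -4.6]}, {"slide": [-6, -55, 0], "angular": [0, 0, -4.6]}, {"slide": [-12, -54, 0], "angular": [0, 0, -4.6]}, {"slide": [-16, -53, 0], "angular": [0, 0, -4.6]}, {"slide": [-20, -50, 0], "angular": [0, 0, -4.6]}, {"slide": [-22, -48, 0], "angular": [0, 0, -4.6]}, {"slide": [-15, -45, 0], "angular": [0, 0, -4.6]}]}}

```text
time: 3.4
ee_pos: [411.0, -362.9, 273.1]
eef_rot: [2.498, 1.881, 0.019]
ft_force: [0.2, -0.4, 0.1]
gripper_width: 0.4
```

```bash
python3 - <<'E'
from h import *
o=r.observe();print(o['ee_pos'],o['q'].round(2))
R=cv2.Rodrigues(o['eef_rot'])[0];print(R.round(3))
Z={'drum_axis':86,'crank_grip':86,'lever_tip':66,'pawl_pin':72,'hard_disk':12,'clamp':0}
for n in ("wrist","top"):
    s=optics.snapshot(n); save(s,n+"2.png")
    for t in Z:
        for l in models.landmark_of(t,s)[:2]:
            print(n,t,round(l["score"],2),np.round(l["pixel"],1),px2w(s,l["pixel"],Z[t]).round(1),px2w(s,l["pixel"]).round(1))
E
```

```text
[ 411.00807859 -362.88003327  273.05469211] [ 0.3   0.24  0.45  1.79 -0.13  1.11  0.51]
[[ 0.276  0.961  0.018]
 [ 0.961 -0.276 -0.005]
 [ 0.001  0.019 -1.   ]]
wrist drum_axis 0.87 [259.5  89.9] [ 420.2 -263.8   86. ] [ 419.6 -262.6   67.5]
wrist crank_grip 0.67 [294.1  38.3] [ 464.8 -228.8   86. ] [ 462.7 -232.2  106.6]
wrist lever_tip 0.61 [280.5 192.6] [ 410.  -372.5   66. ] [ 411.  -368.4   83.3]
wrist pawl_pin 0.74 [295.1 145.6] [ 439.4 -326.5   72. ] [ 439.9 -328.8   51.9]
wrist hard_disk 0.96 [513.8 197.1] [ 702.4 -478.2   12. ] [ 703.3 -478.8   10.6]
wrist hard_disk 0.65 [404.1  86.5] [ 584.1 -302.2   12. ] [ 579.9 -301.8   23.5]
wrist clamp 0.86 [329.9  87.2] [ 500.5 -278.9    0. ] [ 498.6 -279.1   11.9]
top hard_disk 0.91 [379.6 278.3] [ 401.4 -675.7   12. ] [ 401.4 -675.    14.9]
top hard_disk 0.87 [292.8 139.2] [ 709.5 -481.5   12. ] [ 709.8 -481.6   10.7]
top clamp 0.83 [200.4 226.7] [ 508.9 -278.5    0. ] [ 454.8 -364.1  662.7]
```

View pics/wrist2.png

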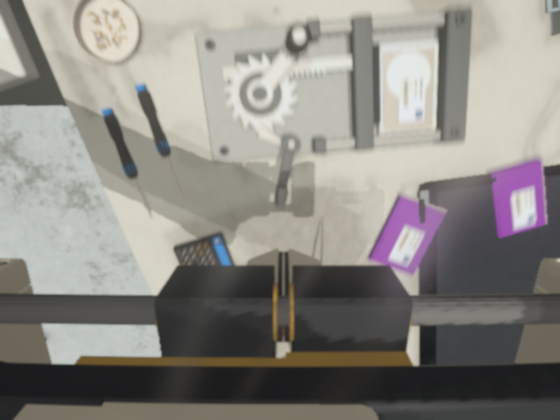

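Call:
{"fn": "carry_out", "kwargs": {"rows": [{"slide": [-25, 9, -20], "angular": [0, 0, 0]}, {"slide": [-22, 8, -40], "angular": [0, 0, 0]}, {"slide": [0, 0, -50], "angular": [0, 0, 0]}, {"slide": [0, 0, -50], "angular": [0, 0, 0]}, {"slide": [0, 0, -40], "angular": [0, 0, 0]}, {"slide": [0, 0, -14], "angular": [0, 0, 0]}, {"slide": [0, 0, 0], "angular": [0, 0, 0]}]}}

```text
time: 4.97
ee_pos: [366.6, -343.8, 56.0]
eef_rot: [2.486, 1.885, 0.023]
ft_force: [0.4, 0.0, 0.6]
gripper_width: 0.3
```

```bash
python3 - <<'E'
from h import *
print(r.observe()['ee_pos'])
s=optics.snapshot("wrist"); save(s,"wrist3.png")
for t,z in {'lever_tip':66,'pawl_pin':72}.items():
  for l in models.landmark_of(t,s)[:2]:
    print(t,round(l["score"],2),np.round(l["pixel"],1),px2w(s,l["pixel"],z).round(1))
E
```

```text
[ 366.62947119 -343.79307562   56.02812476]
pawl_pin 0.8 [419.9 202.4] [ 435.9 -321.3   72. ]
```

View pics/wrist3.png

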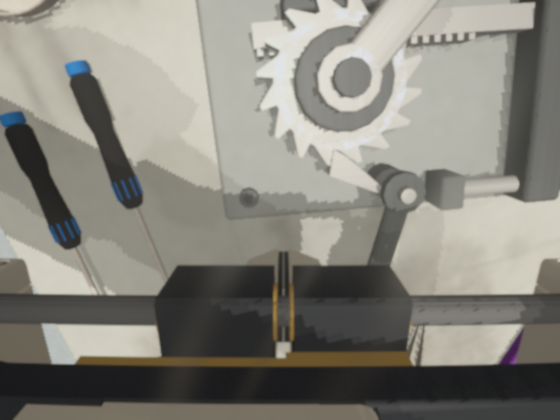

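Call:
{"fn": "carry_out", "kwargs": {"rows": [{"slide": [12, -8, 0], "angular": [0, 0, 0]}, {"slide": [8, -6, 0], "angular": [0, 0, 0]}, {"slide": [5, -4, 0], "angular": [0, 0, 0]}, {"slide": [5, -4, 0], "angular": [0, 0, 0]}]}}

```text
time: 5.62
ee_pos: [400.8, -367.7, 60.2]
eef_rot: [2.481, 1.883, 0.028]
ft_force: [-2.0, 3.2, 0.7]
gripper_width: 0.4
```

Call:
{"fn": "carry_out", "kwargs": {"rows": [{"slide": [5, -4, -2], "angular": [0, 0, 0]}, {"slide": [5, -3, -1], "angular": [0, 0, 0]}, {"slide": [5, -3, 0], "angular": [0, 0, 0]}]}}

```text
time: 6.0
ee_pos: [413.8, -377.2, 55.9]
eef_rot: [2.486, 1.886, 0.025]
ft_force: [-5.2, 2.6, 0.4]
gripper_width: 0.3
```

Call:
{"fn": "carry_out", "kwargs": {"rows": [{"slide": [4, -1, 0], "angular": [0, 0, 0]}, {"slide": [4, 0, 0], "angular": [0, 0, 0]}]}}

```text
time: 6.25
ee_pos: [417.2, -378.7, 54.9]
eef_rot: [2.494, 1.887, 0.018]
ft_force: [-15.4, 2.7, 10.5]
gripper_width: 0.5
```

Call:
{"fn": "carry_out", "kwargs": {"rows": [{"slide": [3, 0, 1], "angular": [0, 0, 0]}, {"slide": [0, 0, 0], "angular": [0, 0, 0]}]}}

```text
time: 6.5
ee_pos: [416.1, -379.2, 55.0]
eef_rot: [2.5, 1.886, 0.012]
ft_force: [-0.1, 0.9, 0.1]
gripper_width: 0.6
```

Call:
{"fn": "carry_out", "kwargs": {"rows": [{"slide": [-15, 5, 0], "angular": [0, 0, 0]}, {"slide": [-20, 5, 10], "angular": [0, 0, 0]}, {"slide": [0, 0, 45], "angular": [0, 0, 0]}, {"slide": [0, -10, 55], "angular": [0, 0, 0]}, {"slide": [0, 0, 55], "angular": [0, 0, 0]}, {"slide": [0, 0, 0], "angular": [0, 0, 0]}]}}

```text
time: 7.25
ee_pos: [381.6, -381.5, 226.3]
eef_rot: [2.49, 1.878, 0.017]
ft_force: [0.0, -0.5, -0.3]
gripper_width: 0.7
```

```bash
python3 - <<'E'
from h import *
print(r.observe()['ee_pos'])
for n in ("wrist","scene"):
  s=optics.snapshot(n); save(s,n+"4.png",*((1,None) if n=="wrist" else (3.5,(120,150,340,300))))
  for t,z in {'lever_tip':66,'pawl_pin':72,'crank_grip':86,'drum_axis':86}.items():
   for l in models.landmark_of(t,s)[:2]:
    print(n,t,round(l["score"],2),np.round(l["pixel"],1),px2w(s,l["pixel"],z).round(1))
E
```

```text
[ 381.59932386 -381.54274399  226.29104709]
wrist lever_tip 0.61 [337.6 171.2] [ 442.2 -376.2   66. ]
wrist pawl_pin 0.8 [318.5 117.8] [ 436.1 -322.8   72. ]
wrist drum_axis 0.88 [279.8  52.2] [ 417. -263.   86.]
scene lever_tip 0.54 [215.2 223.7] [ 440.3 -369.5   66. ]
scene pawl_pin 0.95 [204.2 213.3] [ 440.4 -322.7   72. ]
scene crank_grip 0.89 [197.1 194.1] [ 463.1 -251.6   86. ]
scene crank_grip 0.57 [250.4 211.3] [ 509.6 -404.9   86. ]
scene drum_axis 0.81 [182.2 200.6] [ 420.5 -258.8   86. ]
```

View pics/wrist4.png

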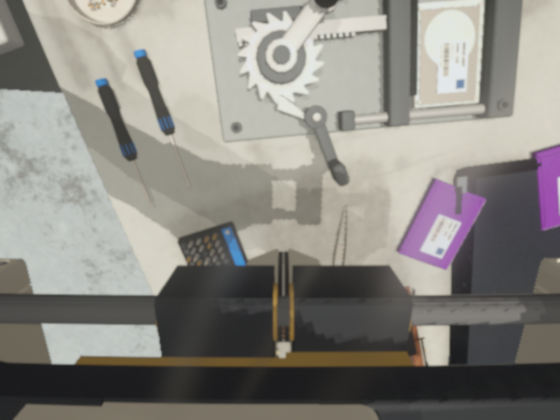

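View pics/scene4.png

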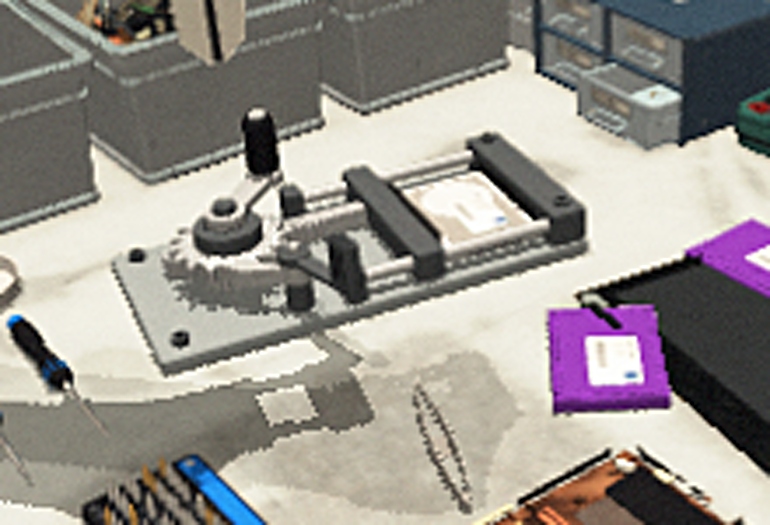

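Call:
{"fn": "carry_out", "kwargs": {"rows": [{"slide": [28, 50, -5], "angular": [0, 0, 0]}, {"slide": [28, 52, -10], "angular": [0, 0, 0]}, {"slide": [24, 42, -20], "angular": [0, 0, 0]}, {"slide": [0, 0, 0], "angular": [0, 0, 0]}, {"slide": [0, 0, 0], "angular": [0, 0, 0]}], "fingers": 0}}

```text
time: 8.38
ee_pos: [459.6, -232.3, 183.4]
eef_rot: [2.502, 1.88, 0.007]
ft_force: [-0.1, -0.8, 0.4]
gripper_width: 45.9
```

```bash
python3 - <<'E'
from h import *
o=r.observe();print(o['ee_pos'],cv2.Rodrigues(o['eef_rot'])[0].round(3).tolist(),o['gripper_width'])
for n in ("wrist","scene"):
  s=optics.snapshot(n); save(s,n+"5.png",*((1,None) if n=="wrist" else (3.5,(120,150,340,300))))
  for t,z in {'lever_tip':66,'pawl_pin':72,'crank_grip':86,'drum_axis':86}.items():
   for l in models.landmark_of(t,s)[:2]:
    print(n,t,round(l["score"],2),np.round(l["pixel"],1),px2w(s,l["pixel"],z).round(1))
E
```

```text
[ 459.62803219 -232.26411628  183.422458  ] [[0.278, 0.96, 0.011], [0.96, -0.278, -0.006], [-0.003, 0.012, -1.0]] 45.944886231897776
wrist lever_tip 0.97 [305.7 348.2] [ 442.3 -379.    66. ]
wrist pawl_pin 0.6 [284.9 303.9] [ 437.5 -321.    72. ]
wrist crank_grip 0.9 [283.3 205.8] [ 463.2 -226.7   86. ]
wrist drum_axis 0.94 [242.2 260.9] [ 417.2 -262.8   86. ]
scene lever_tip 0.71 [216.9 225.8] [ 438.5 -379.5   66. ]
scene pawl_pin 0.77 [202.7 211.4] [ 442.3 -312.7   72. ]
scene pawl_pin 0.4 [181.7 202.9] [ 425.2 -242.5   72. ]
scene crank_grip 0.86 [196.7 193.1] [ 465.1 -246.1   86. ]
scene drum_axis 0.94 [180.4 202.1] [ 413.9 -262.9   86. ]
```

View pics/wrist5.png

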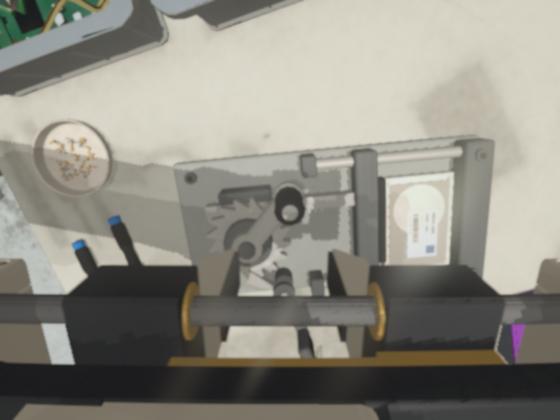

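Call:
{"fn": "carry_out", "kwargs": {"rows": [{"slide": [2, 3, 0], "angular": [0, 0, 0]}, {"slide": [2, 2, -20], "angular": [0, 0, 0]}, {"slide": [0, 0, -35], "angular": [0, 0, 0]}, {"slide": [0, 0, -35], "angular": [0, 0, 0]}, {"slide": [0, 0, -18], "angular": [0, 0, 0]}, {"slide": [0, 0, 0], "angular": [0, 0, 0]}]}}

```text
time: 9.62
ee_pos: [466.0, -226.1, 74.0]
eef_rot: [2.5, 1.879, 0.013]
ft_force: [-0.0, 0.9, 0.4]
gripper_width: 91.9
```

```bash
python3 - <<'E'
from h import *
o=r.observe();print(o['ee_pos'],o['gripper_width'])
for n in ("wrist","scene"):
  s=optics.snapshot(n); save(s,n+"6.png",*((1,None) if n=="wrist" else (3.5,(120,150,340,300))))
  for l in models.landmark_of('crank_grip',s)[:2]:
    print(n,round(l["score"],2),np.round(l["pixel"],1),px2w(s,l["pixel"],86).round(1))
E
```

```text
[ 466.01228228 -226.12189528   73.97296072] 91.9208914622622
wrist 0.95 [282.  282.9] [ 465.5 -226.6   86. ]
scene 0.59 [196.  192.6] [ 465.1 -242.5   86. ]
```

View pics/wrist6.png

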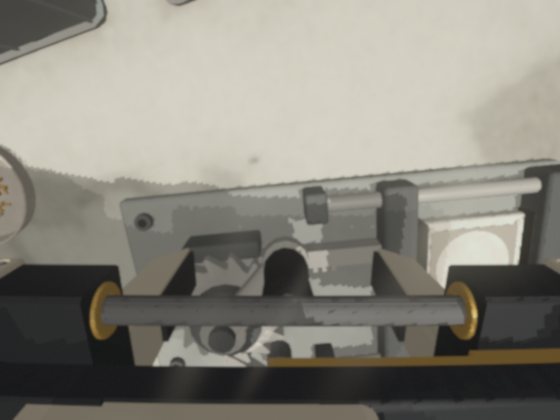

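View pics/scene6.png

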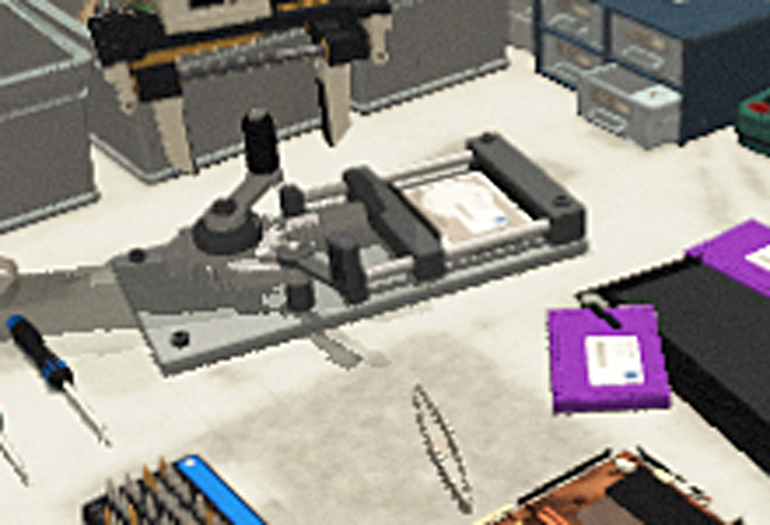

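Call:
{"fn": "carry_out", "kwargs": {"rows": [{"slide": [-0.5, -0.5, -4], "angular": [0, 0, 0]}, {"slide": [0, 0, 0], "angular": [0, 0, 0]}, {"slide": [0, 0, 0], "angular": [0, 0, 0]}, {"slide": [0, 0, 0], "angular": [0, 0, 0]}, {"slide": [0, 0, 0], "angular": [0, 0, 0]}, {"slide": [0, 0, 0], "angular": [0, 0, 0]}, {"slide": [0, 0, 0], "angular": [0, 0, 0]}], "fingers": 1, "newtons": 40}}

```text
time: 10.7
ee_pos: [468.8, -228.1, 74.1]
eef_rot: [2.494, 1.874, 0.021]
ft_force: [-2.3, 0.8, 0.1]
gripper_width: 26.4
```

Call:
{"fn": "carry_out", "kwargs": {"rows": [{"slide": [0, 0, -2], "angular": [0, 0, 0]}, {"slide": [0, 0, 0], "angular": [0, 0, 0]}]}}

```text
time: 10.95
ee_pos: [467.5, -227.7, 73.8]
eef_rot: [2.497, 1.876, 0.021]
ft_force: [-1.7, 1.1, 2.9]
gripper_width: 22.0
```

```bash
python3 - <<'E'
from h import *
o=r.observe();print(o['ee_pos'],o['gripper_width'],o['ft_force'],cv2.Rodrigues(o['eef_rot'])[0].round(3).tolist())
s=optics.snapshot("scene"); save(s,"scene7.png",3.5,(120,150,340,300))
E
```

```text
[ 467.51807831 -227.65497329   73.75227333] 21.96586289692037 [-1.73614099  1.13102179  2.89446108] [[0.279, 0.96, 0.021], [0.96, -0.278, -0.007], [-0.0, 0.022, -1.0]]
```

View pics/scene7.png

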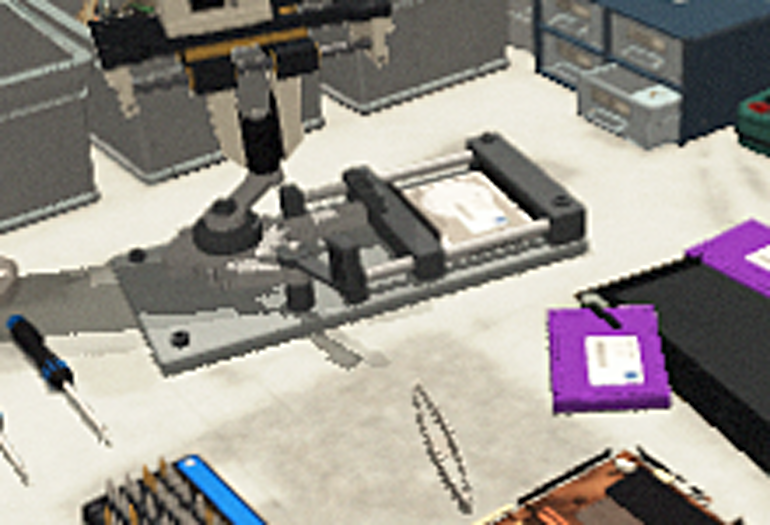

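Call:
{"fn": "carry_out", "kwargs": {"rows": [{"slide": [2, -2.5, 0], "angular": [0, 0, 0]}, {"slide": [2, -2.5, 0], "angular": [0, 0, 0]}], "newtons": 50}}

```text
time: 11.25
ee_pos: [468.3, -228.6, 73.5]
eef_rot: [2.504, 1.884, 0.019]
ft_force: [-6.1, 5.9, 11.4]
gripper_width: 22.0
```

Call:
{"fn": "carry_out", "kwargs": {"rows": [{"slide": [3, -4, 0.5], "angular": [0, 0, 0]}, {"slide": [3, -4, 0.5], "angular": [0, 0, 0]}]}}

```text
time: 11.5
ee_pos: [469.7, -230.7, 73.6]
eef_rot: [-2.503, -1.888, -0.015]
ft_force: [-6.4, 7.2, 8.4]
gripper_width: 21.8
```

Call:
{"fn": "carry_out", "kwargs": {"rows": [{"slide": [3.5, -5, 0.5], "angular": [0, 0, 0]}, {"slide": [3, -4.5, 0.5], "angular": [0, 0, 0]}]}}

```text
time: 11.75
ee_pos: [471.2, -233.3, 73.5]
eef_rot: [-2.488, -1.882, -0.012]
ft_force: [-6.8, 9.1, 10.3]
gripper_width: 22.1
```

Call:
{"fn": "carry_out", "kwargs": {"rows": [{"slide": [3, -4.5, 0.5], "angular": [0, 0, 0]}]}}

```text
time: 11.88
ee_pos: [471.8, -234.1, 73.5]
eef_rot: [-2.48, -1.879, -0.01]
ft_force: [-6.1, 9.3, 9.1]
gripper_width: 21.8
```

```bash
python3 - <<'E'
from h import *
o=r.observe();print(o['ee_pos'],o['ft_force'])
s=optics.snapshot("scene"); save(s,"scene8.png",5,(150,180,270,260))
s=optics.snapshot("wrist"); save(s,"wrist8.png")
o=r.observe();print(o['ee_pos'],o['ft_force'])
E
```

```text
[ 471.76843889 -234.14201034   73.48053956] [-6.14625607  9.32064262  9.13194328]
[ 471.89565556 -234.46400147   73.46518563] [-8.05159439  8.25893245 10.23581889]
```

View pics/scene8.png

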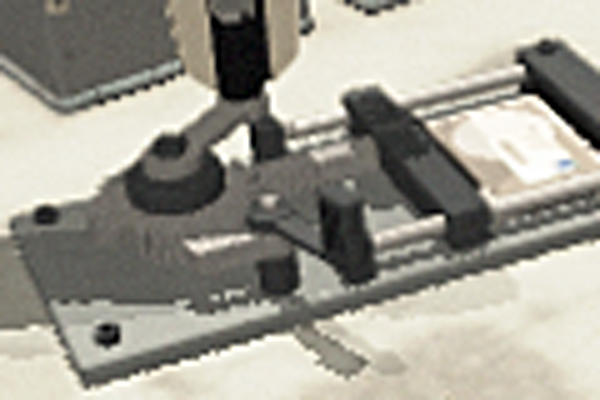

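View pics/wrist8.png

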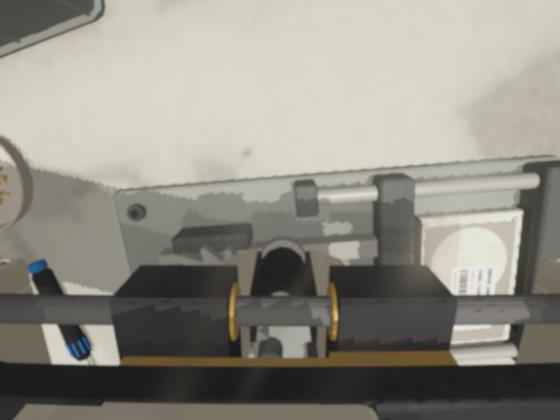

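Call:
{"fn": "carry_out", "kwargs": {"rows": [{"slide": [-2, 3, 0.5], "angular": [0, 0, 0]}, {"slide": [-2, 3, 0.5], "angular": [0, 0, 0]}, {"slide": [-2, 3, 0.5], "angular": [0, 0, 0]}]}}

```text
time: 12.35
ee_pos: [460.2, -218.8, 73.6]
eef_rot: [-2.466, -1.874, -0.006]
ft_force: [-6.2, 0.9, 3.7]
gripper_width: 21.8
```

Call:
{"fn": "carry_out", "kwargs": {"rows": [{"slide": [-3.5, 3, 0], "angular": [0, 0, 0]}, {"slide": [-4, 2.5, 0], "angular": [0, 0, 0]}, {"slide": [-4, 2, 0], "angular": [0, 0, 0]}]}}

```text
time: 12.72
ee_pos: [445.7, -208.6, 73.6]
eef_rot: [-2.461, -1.871, -0.004]
ft_force: [-5.1, 2.3, 5.0]
gripper_width: 21.8
```

Call:
{"fn": "carry_out", "kwargs": {"rows": [{"slide": [-4.5, 2, 0], "angular": [0, 0, 0]}, {"slide": [-5, 1.5, 0], "angular": [0, 0, 0]}, {"slide": [-5, 1, 0], "angular": [0, 0, 0]}]}}

```text
time: 13.1
ee_pos: [429.1, -203.0, 73.6]
eef_rot: [-2.459, -1.87, -0.003]
ft_force: [-3.6, 1.9, 4.6]
gripper_width: 22.2
```

Call:
{"fn": "carry_out", "kwargs": {"rows": [{"slide": [-5, 0.5, 0], "angular": [0, 0, 0]}, {"slide": [-5, -0.5, 0], "angular": [0, 0, 0]}, {"slide": [-5, -1, 0], "angular": [0, 0, 0]}]}}

```text
time: 13.48
ee_pos: [413.2, -202.4, 73.7]
eef_rot: [-2.457, -1.87, -0.005]
ft_force: [-3.8, 3.9, 4.8]
gripper_width: 21.8
```

Call:
{"fn": "carry_out", "kwargs": {"rows": [{"slide": [-5, -1.5, 0], "angular": [0, 0, 0]}, {"slide": [-5, -2, 0], "angular": [0, 0, 0]}, {"slide": [-4.5, -2, 0], "angular": [0, 0, 0]}]}}

```text
time: 13.85
ee_pos: [397.4, -206.0, 73.7]
eef_rot: [-2.453, -1.87, -0.006]
ft_force: [-3.1, 3.1, 5.1]
gripper_width: 22.2
```

Call:
{"fn": "carry_out", "kwargs": {"rows": [{"slide": [-4, -2, 0], "angular": [0, 0, 0]}, {"slide": [-3, -1.5, 0], "angular": [0, 0, 0]}, {"slide": [-3, -2, 0], "angular": [0, 0, 0]}]}}

```text
time: 14.22
ee_pos: [393.6, -207.8, 73.9]
eef_rot: [-2.453, -1.877, -0.021]
ft_force: [6.1, 8.6, -6.0]
gripper_width: 21.8
```

Call:
{"fn": "carry_out", "kwargs": {"rows": [{"slide": [-3, -2, 0.5], "angular": [0, 0, 0]}, {"slide": [-3, -2.5, 0.5], "angular": [0, 0, 0]}]}}

```text
time: 14.48
ee_pos: [393.6, -207.8, 74.0]
eef_rot: [-2.451, -1.886, -0.033]
ft_force: [7.0, 8.3, -11.4]
gripper_width: 22.0
```

```bash
python3 - <<'E'
from h import *
o=r.observe();print(o['ee_pos'],o['ft_force'])
s=optics.snapshot("scene"); save(s,"scene9.png",3.5,(120,150,340,300))
s=optics.snapshot("wrist"); save(s,"wrist9.png")
E
```

```text
[ 393.5592989  -207.79687262   74.04942477] [  7.04685579   8.32394995 -11.40157498]
```

View pics/scene9.png

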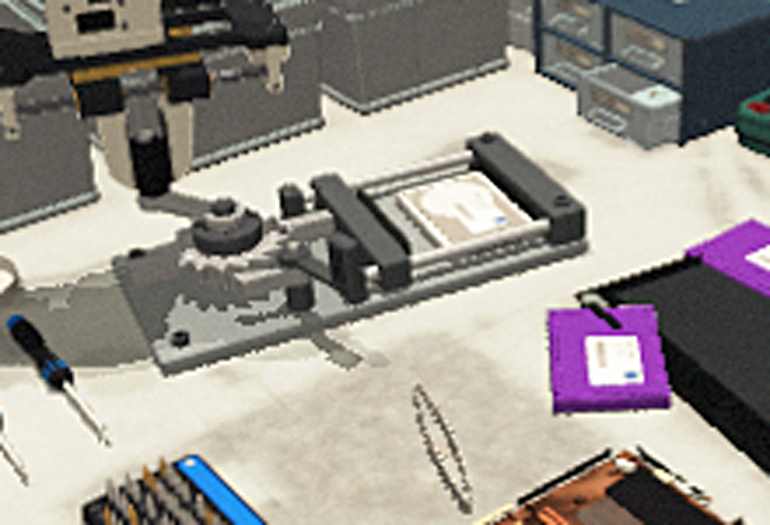

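View pics/wrist9.png

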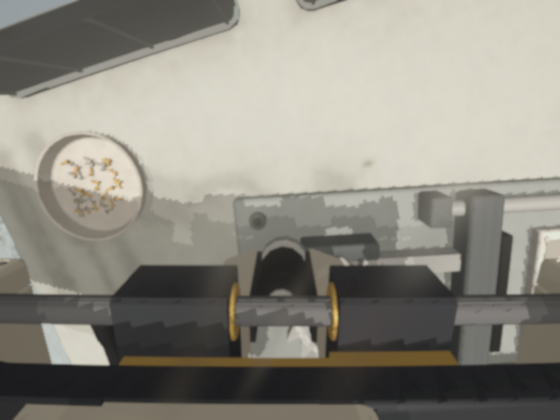

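Call:
{"fn": "carry_out", "kwargs": {"rows": [{"slide": [0, 0, 0], "angular": [0, 0, 0]}, {"slide": [0, 0, 0], "angular": [0, 0, 0]}]}}

```text
time: 14.82
ee_pos: [393.9, -207.4, 73.7]
eef_rot: [-2.449, -1.888, -0.032]
ft_force: [-3.2, 2.8, 5.1]
gripper_width: 22.0
```

Call:
{"fn": "carry_out", "kwargs": {"rows": [{"slide": [0, 0, 0], "angular": [0, 0, 0]}, {"slide": [0, 0, 0], "angular": [0, 0, 0]}, {"slide": [0, 0, 0], "angular": [0, 0, 0]}, {"slide": [0, 0, 0], "angular": [0, 0, 0]}, {"slide": [0, 0, 0], "angular": [0, 0, 0]}, {"slide": [0, 0, 0], "angular": [0, 0, 0]}], "fingers": 0.15}}

```text
time: 15.58
ee_pos: [394.4, -209.5, 73.9]
eef_rot: [-2.454, -1.886, -0.032]
ft_force: [-0.6, -0.4, -0.5]
gripper_width: 75.8
```

Call:
{"fn": "carry_out", "kwargs": {"rows": [{"slide": [0, 0, 20], "angular": [0, 0, 0]}, {"slide": [0, 0, 40], "angular": [0, 0, 0]}, {"slide": [0, 0, 50], "angular": [0, 0, 0]}, {"slide": [0, -20, 50], "angular": [0, 0, 0]}, {"slide": [0, -50, 0], "angular": [0, 0, 0]}, {"slide": [0, -50, 0], "angular": [0, 0, 0]}, {"slide": [0, -40, 0], "angular": [0, 0, 0]}, {"slide": [0, 0, 0], "angular": [0, 0, 0]}]}}

```text
time: 16.58
ee_pos: [393.4, -372.9, 240.3]
eef_rot: [-2.451, -1.893, -0.032]
ft_force: [-0.9, 1.0, -0.5]
gripper_width: 78.0
```

```bash
python3 - <<'E'
from h import *
o=r.observe();print(o['ee_pos'],o['ft_force'])
for n in ("wrist","scene"):
  s=optics.snapshot(n); save(s,n+"10.png",*((1,None) if n=="wrist" else (3.5,(120,150,340,300))))
  for t,z in {'lever_tip':66,'pawl_pin':72,'crank_grip':86,'drum_axis':86,'hard_disk':12}.items():
   for l in models.landmark_of(t,s)[:2]:
    print(n,t,round(l["score"],2),np.round(l["pixel"],1),px2w(s,l["pixel"],z).round(1))
E
```

```text
[ 393.39191732 -372.93601913  240.29298261] [-0.85028297  0.95417457 -0.50461468]
wrist lever_tip 0.92 [333.7 189.4] [ 442.1 -376.    66. ]
wrist pawl_pin 0.82 [317.6 138.8] [ 437.4 -322.8   72. ]
wrist crank_grip 0.71 [236.3  19.5] [ 392.6 -206.7   86. ]
wrist drum_axis 0.9 [287.5  75.7] [ 423.5 -262.1   86. ]
wrist hard_disk 0.72 [439.3  83.7] [ 583.8 -301.7   12. ]
wrist hard_disk 0.7 [553.7 209.6] [ 697.9 -477.2   12. ]
scene lever_tip 0.6 [214.8 222.8] [ 441.6 -365.6   66. ]
scene pawl_pin 0.73 [206.2 213.2] [ 444.1 -325.3   72. ]
scene crank_grip 0.89 [166.2 200.7] [ 391.9 -234.1   86. ]
scene drum_axis 0.71 [182.5 202.2] [ 417.3 -266.6   86. ]
scene hard_disk 0.63 [250.7 211.3] [ 585.2 -292.4   12. ]
scene hard_disk 0.63 [290.7 253.5] [ 541.1 -501.2   12. ]
```

View pics/wrist10.png

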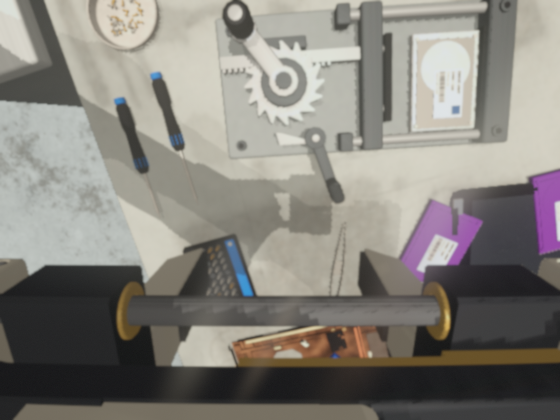

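View pics/scene10.png

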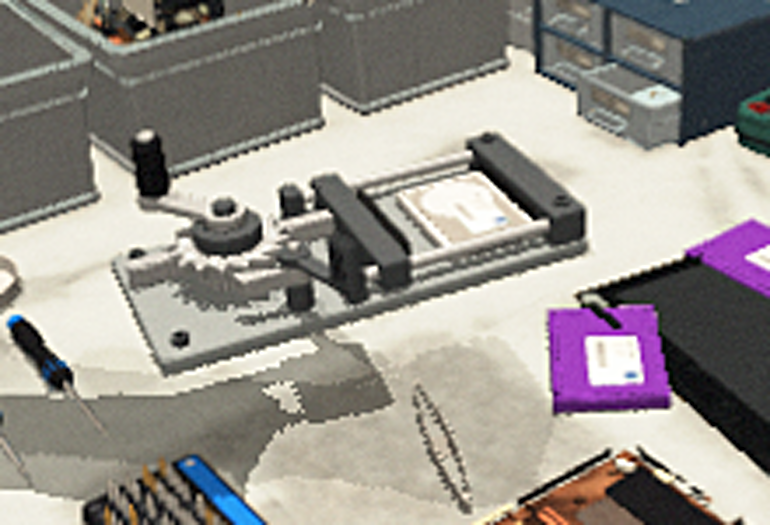

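```bash
python3 - <<'E'
from station import r
print(r.job_done())
E
```

```text
the job is handed in; nothing more can be done
None
```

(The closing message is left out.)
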